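Press a badge cap home in the sprung badge press

TASK

Take the tamper by its wooden handle, lower its flat steel foot squarely into the badge press and press the orange badge cap down, until the sprung plate has bottomed out level and the cap has gone fully home on its back; keep a firm steady push of about 15 N on it there for two seconds and never push harder than 25 N. Press with the tamper only, then stand it back upright, wholly on its cork coaster, let go, and leave the eraser and the sharpener where they lie.

Things in the scene. Friction and masses are not known exactly. Their poses are not given: they have to be found in the camera images.
- tamper: Loose tamper, about 0.28 kg (varies by a fifth), 110 mm tall, upright on its coaster: flat round steel foot (52 mm diameter, 12 mm thick), brass neck (18 mm diameter), then a square dark wooden handle 28 x 28 mm, 60 mm tall (50 to 110 mm above the face). Origin: centre of the foot's flat underside, the pressing face; z up the handle; x, y square to the handle's sides.
- tamper_grip (a point): Middle of the tamper's wooden handle, 80 mm above its pressing face; axes as the tamper's.
- coaster: Fixed square cork coaster, 90 x 90 x 6 mm. Origin: centre of its underside, on the table; its top is 6 mm higher. The tamper starts near its middle.
- badge_press: Fixed blue round press, foot 94 mm diameter, housing 82 mm outside diameter, 50 mm tall, open at the top with an upright round bore of 58 mm diameter (3 mm of play all round the tamper's foot). In the bore a sprung plate carries the badge: a steel back and, proud of it, the orange cap. Origin: centre of its underside; z up.
- press_mouth (a point): Centre of the bore's mouth, level with the top rim of the badge press, 50 mm above its underside.
- badge_top (a point): Centre of the orange cap's flat top (49 mm diameter), z square to it. At rest it lies 15 mm below the rim and leans about 4 degrees, as the plate rests crooked on its springs; plate and cap tilt freely some degrees to lie flat against whatever presses on them.
- plate_travel (a joint): How far the sprung plate is pushed down in the bore: 0 m = up at rest. Its hard stop is hidden and set differently each time: it bottoms out somewhere between 7 and 12 mm down, to be felt. Spring: about 3 N to start, 4 to 6 N at the stop; it springs back when released.
- cap_travel (a joint): How far the orange cap is pushed down on its back: 0 m = proud, 0.004 m = fully home on a hard stop. It is a stiff push fit, about 9 N (plus 60 N per m/s of speed), so it moves only once the plate has bottomed out, and it stays where it is left.
- eraser: Loose eraser in a green sleeve, 22 x 50 x 12 mm, a bystander. Origin: centre of its underside.
- sharpener: Loose small brass sharpener, 18 x 28 x 16 mm, a bystander. Origin: centre of its underside.
Not all that is in view belongs to the job. Leave any white or yellow look-alike of the badge_press alone.

How it is judged:
By the outcome, as a careful person would: the job done as asked, in the order asked, and still so for the second after the job is handed in, with the robot touching nothing.
It also fails if it takes over 72 s, if anything falls off the work surface, if the arm or the gripper's body presses on something with over 40 N, if the wrist force passes 120 N, or if a joint passes its speed limit or range.

ROBOT

A 6-joint arm with a two-finger parallel gripper is mounted at the origin on the work surface; the furniture and walls round the work are solid. World frame = base frame: x ahead of the robot, y to its left, z up, the work surface at z = 0. Lengths are in m, angles in rad, forces in N, time in s.
With the tool pointing down it reaches from about 0.375 to 0.9 m from the base axis. Payload 3.1 kg.
Tool frame: the origin (TCP) lies between the finger pads; the fingertips stand manip.finger_overhang ahead of it and the grasp point (between the pads) lies 5 mm behind it (manip.finger_overhang is the distance from the TCP to the fingertips, in m); z points along the fingers, y is the line along which they close (so a half turn about z gives the same grasp; the last joint's range is limited). The gripper opens to 85 mm and grips with 20 to 120 N. Pads are 22 mm wide; open, the fingers measure 114 mm over their backs; the gripper's body (76 mm by 85 mm) begins 54 mm behind the grasp point. The pads swing forward as they close: fully open they stand 13 mm farther back than shut.
Start: joints at [-1.522, 0.527, 1.433, -0, 1.181, -0.178], TCP at [0.141, -0.609, 0.245] pointing down, gripper open.
Joint ranges: [-3.08, 3.08], [-0.75, 2.2], [0.22, 2.44], [-1.43, 4.57], [0, 2.65], [-2.85, 2.85]. Speed limits (rad/s): [2.79, 2.79, 3.14, 3.14, 3.14, 3.14].

INTERFACE

Orientations are given as a unit quaternion [x, y, z, w].
In Python, from station import manip gives the robot as it stands.
- The arm moves only by the tool drive_tool, never from a script. Its argument "plan" is a list of rows, each a list of 7 numbers: the shift along the tool's x, y, z in m, then the turn, a rotation vector about the tool's x, y, z in degrees, then the opening, from -1 (shut) to 1 (fully open). In form: [[x, y, z, wx, wy, wz, gripper], ...]. A call has 1 to 10 rows; each row shifts and turns the commanded pose from where the row before left it, along the tool's axes as they then stand; what a row does not reach is not made up. A row lasts 1/10 s, in which the tool goes at most 50 mm and 8.59 degrees, less where a joint would pass 70% of its speed; a pose out of reach is approached as far as the arm can. A call is refused whole if a number of a shift passes 0.05 or a number of a turn 8.59, either way. A call with a gripper value outside its range is refused whole. The fingers move at their own pace and stop on an object; "newtons" is the grip in N (left out, the last holds). Time passes only in rows, so rows that do not move let the fingers close. It gives the time, the measured TCP pose, the force, the opening and the grip force at its end, in the units of the state.
- manip.sense(): the state, without advancing time (a new reading comes with each control period).
- manip.snapshot(name): name is "side" or "top"; returns a dict with "image" (480x640x3 uint8, red, green, blue), "z_map" (480x640 float32, m along the optical axis (not along the pixel's ray), 0 where there is no reading), "fov_y" (degrees; the focal length in pixels is half the picture's height over the tangent of half this angle, whatever the lens; pixels are square), "cx", "cy" (the principal point, pixels), "extrinsics" (4x4, takes a point from camera to world coordinates). Camera axes: x right, y up, looking along -z (the intrinsics and any distortion apply to the point x, -y, -z); pixel columns grow to the right and rows downward; lengths in m; the calibration is good to about 2 mm. A picture is of the moment at which its call begins.
- manip.sign_off(): hands the job in; it is judged then, once.
The state is a dict: "t": time; "q": joint angles; "qd": joint speeds; "tau": joint torques, N m; "tcp_pos": TCP position; "tool_rot": TCP orientation; "force": force on the tool from outside, world axes, zero at the start; "ft_torque": the same for the moment, N m; "finger_gap": opening from 0.0 (shut) to 1.0 (fully open); "gripper_force": force on a finger pad.
Only numpy, scipy, OpenCV 4.12 (cv2) and the standard library are available. Lean on these libraries where they do the work, as an engineer would, in place of code of your own. Each camera call takes 0.05 s, during which the arm holds its last target. There are 200 camera calls.

## Working session

There is one attempt and no reset: what is moved stays moved. The work goes in short steps, Python scripts to look and compute and a tool call to move; the robot and the scene stay as the last step left them, time stands still between calls to the robot, and variables do not carry over. Pictures are saved under pics/ and viewed, at most 10 in all, crops included, and the job is handed in when it is done.

Besides the shell and the picture viewer there is one more tool, called by a JSON object that holds its "op" and its "data", one argument or row to a line. drive_tool: Moves the arm, as the interface text tells. Its arguments: {"type":"object","properties":{"plan":{"type":"array"},"newtons":{"type":"number"}},"required":["plan"]}

```bash
ls; mkdir -p pics
cat > h.py <<'E'
import numpy as np, cv2
from station import manip
def snap(n):
    s=manip.snapshot(n); np.savez(f'/tmp/{n}.npz',**s); return s
def cam(s):
    f=240/np.tan(np.radians(s['fov_y'])/2); return f,s['cx'],s['cy'],np.array(s['extrinsics'])
def cloud(s):
    f,cx,cy,E=cam(s); z=s['z_map']; v,u=np.mgrid[0:480,0:640]
    P=np.stack([(u-cx)/f*z,-(v-cy)/f*z,-z],-1)
    return P@E[:3,:3].T+E[:3,3]
def plane(s,u,v,h):
    f,cx,cy,E=cam(s); d=E[:3,:3]@np.array([(u-cx)/f,-(v-cy)/f,-1]); o=E[:3,3]
    return o+d*(h-o[2])/d[2]
E
python3 - <<'E'
from h import *
print(manip.sense(), manip.finger_overhang)
for n in('side','top'):
    s=snap(n); print(n,{k:v for k,v in s.items() if k not in('image','z_map')}, (s['z_map']>0).mean())
    cv2.imwrite(f'pics/{n}0.png',s['image'][...,::-1])
E
```

```text
pics
{'t': 0.0, 'q': array([-1.52250518e+00,  5.28468659e-01,  1.43387735e+00, -1.08721655e-05,
        1.18138114e+00, -1.78505322e-01]), 'qd': array([-8.53768628e-04,  2.21335248e-03, -4.81654495e-04, -4.90749156e-05,
        2.17004539e-03,  1.34980115e-03]), 'tau': array([ 1.03628890e-04, -4.42345154e+01, -1.78024077e+01, -2.26874954e-04,
        8.42226378e-03,  2.71257790e-07]), 'tcp_pos': array([ 0.14052561, -0.60831127,  0.24433998]), 'tool_rot': array([ 9.93576507e-01,  1.13157348e-01,  6.44202658e-05, -1.06531649e-03]), 'force': array([1.01661294, 0.16412339, 0.10018365]), 'ft_torque': array([ 0.00970297,  0.02802844, -0.0208102 ]), 'gripper_force': 0.0, 'finger_gap': 0.997571945230761} 0.014
side {'fov_y': 48.29075267620188, 'cx': 325.5620912238056, 'cy': 234.8657488706935, 'extrinsics': array([[-0.98999053,  0.09194637, -0.10707298,  0.32537982],
       [-0.14101454, -0.67560382,  0.7236535 ,  0.65123638],
       [-0.0058016 ,  0.73150895,  0.68180715,  0.73895759],
       [ 0.        ,  0.        ,  0.        ,  1.        ]])} 0.996064453125
top {'fov_y': 52.27419815212077, 'cx': 318.1651324209123, 'cy': 246.13340064686074, 'extrinsics': array([[-0.02594515,  0.99611927, -0.08410262,  0.35365006],
       [-0.99921658, -0.02835666, -0.02760668, -0.04433307],
       [-0.02988442,  0.08332047,  0.99607461,  1.16144641],
       [ 0.        ,  0.        ,  0.        ,  1.        ]])} 0.995986328125
```

View pics/side0.png

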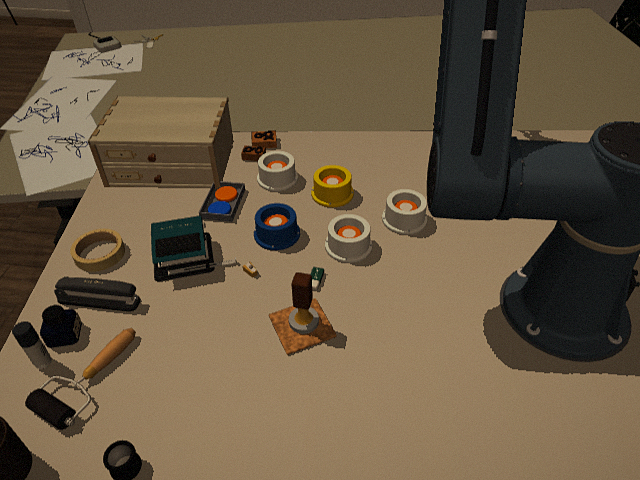

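View pics/top0.png

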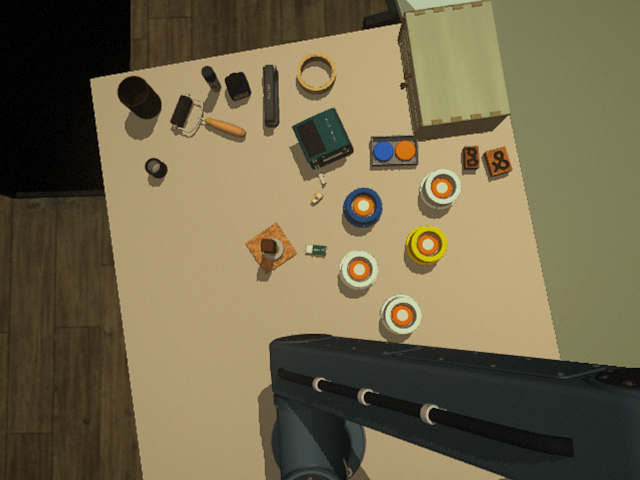

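The side view shows the only blue press at (277,226), with the tamper handle at (302,292) on its coaster at (303,327). The eraser is at (317,277) and the sharpener at (250,269). In the top view the blue press is at (363,207), the coaster at (271,247), the eraser at (316,251) and the sharpener at (317,198). The look-alikes in the top view are white at (440,188), (358,270) and (401,315), and yellow at (427,245). Blue is the one that fits the description. I'll measure now and confirm in a crop.

Run:
```python
from h import *
S={n:dict(np.load(f'/tmp/{n}.npz')) for n in('side','top')}
crops=[]
for n,(bx,tx) in {'top':((335,180,395,235),(235,210,305,280)),'side':((245,195,310,255),(262,262,342,358))}.items():
    s=S[n]; C=cloud(s); hsv=cv2.cvtColor(s['image'],cv2.COLOR_RGB2HSV)
    def inbox(b):
        m=np.zeros((480,640),bool); m[b[1]:b[3],b[0]:b[2]]=1; return m
    blue=(hsv[...,0]>100)&(hsv[...,0]<130)&(hsv[...,1]>120)&inbox(bx)
    rim=blue&(C[...,2]>.040)
    P=C[rim]; zr=np.median(P[P[:,2]>.045][:,2])
    rp=C[rim&(abs(C[...,2]-zr)<.004)]
    A=np.c_[2*rp[:,:2],np.ones(len(rp))]; 
    print(n,'rim z',zr,'n',len(rp),'bbox mid',(rp.min(0)+rp.max(0))[:2]/2,'ext',np.ptp(rp[:,:2],axis=0))
    org=(hsv[...,0]<18)&(hsv[...,1]>180)&(hsv[...,2]>120)&inbox(bx)
    print(' cap mean',C[org].mean(0), org.sum())
    t=inbox(tx)
    hp=t&(C[...,2]>.108)&(C[...,2]<.13); H=C[hp]
    c,sz,a=cv2.minAreaRect((H[:,:2]*1000).astype(np.float32)); print(' handle top n',len(H),'z',np.median(H[:,2]),'c',c,sz,a)
    cork=t&(C[...,2]>.0035)&(C[...,2]<.009)&(hsv[...,1]>110); K=C[cork]
    c,sz,a=cv2.minAreaRect((K[:,:2]*1000).astype(np.float32)); print(' cork z',np.median(K[:,2]),c,sz,a,len(K))
    x=C[t&(C[...,2]>.06)&(C[...,2]<.1)]; print(' handle body',len(x),x.mean(0) if len(x) else '')
    fl=C[inbox((280,300,500,345)) if n=='side' else inbox((180,290,250,350))]; print(' table z',np.median(fl[:,2]))
    ro=(255,180,345,370) if n=='side' else (235,170,400,290)
    c=s['image'][ro[1]:ro[3],ro[0]:ro[2],::-1]; c=cv2.resize(c,None,fx=390/c.shape[1]*1.0,fy=390/c.shape[1],interpolation=cv2.INTER_CUBIC); crops.append(c[:600])
h=max(c.shape[0] for c in crops)
h=min(h,600);o=np.zeros((h,780,3),np.uint8)
for i,c in enumerate(crops): o[:min(h,c.shape[0]),i*390:i*390+c.shape[1]]=c[:h]
cv2.imwrite('pics/crop1.png',o)
```

```text
top rim z 0.04980254909805737 n 381 bbox mid [ 0.54039446 -0.11954416] ext [0.07768936 0.07965266]
 cap mean [ 0.53901436 -0.11895419  0.03958673] 214
 handle top n 167 z 0.11490276900514718 c (447.1120910644531, 95.13297271728516) (27.820167541503906, 28.024642944335938) 84.4766616821289
 cork z 0.005839472300978921 (449.6192626953125, 100.32598876953125) (88.41280364990234, 89.35775756835938) 32.35163497924805 755
 handle body 41 [0.44103662 0.08579646 0.07994989]
 table z -0.0009115679772898622
side rim z 0.05034326179280346 n 463 bbox mid [ 0.53894651 -0.1186364 ] ext [0.07976324 0.08097817]
 cap mean [ 0.53591418 -0.11944935  0.04376098] 97
 handle top n 281 z 0.11603662622401589 c (446.63775634765625, 95.1546401977539) (29.419801712036133, 28.060985565185547) 82.0624771118164
 cork z 0.0065633706813808534 (446.553955078125, 70.03523254394531) (127.12694549560547, 140.52545166015625) 32.42500686645508 1448
 handle body 316 [0.44510498 0.10547887 0.08064738]
 table z 0.0008856414186640404
```

View pics/crop1.png

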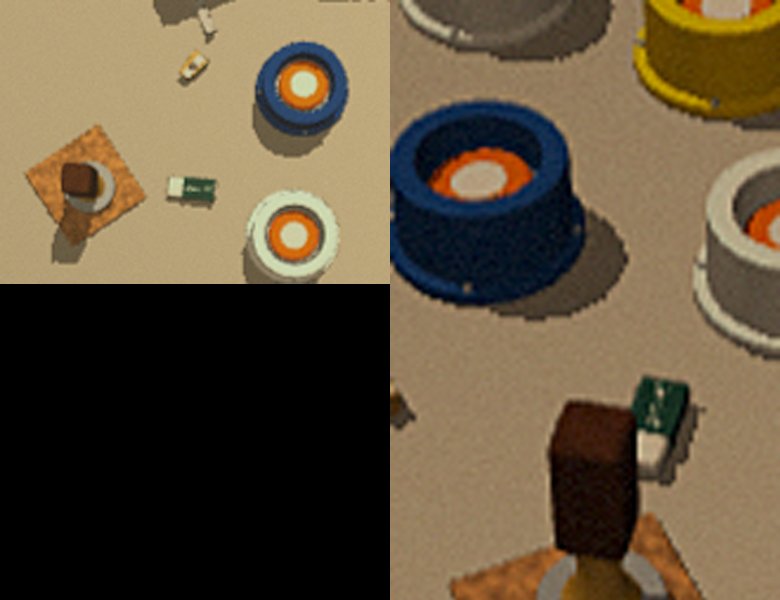

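The crop confirms that the blue-bodied press at top-view (363,207) is the badge press; the neighbours are white or yellow. Its rim centre is about (0.5395, -0.119, 0.050). The handle top is at (0.447, 0.095, 0.115), with the handle yawed about -6.7°. The next moves turn the tool to match that yaw and travel above the tamper.

{"op": "drive_tool", "data": {
  "plan": [
    [0,0,0,0,0,-7.8,1],
    [0,0,0,0,0,-7.8,1],
    [0,0,0,0,0,-7.8,1],
    [0,0,0,0,0,-7.8,1],
    [0,0,0,0,0,-7.8,1],
    [0,0,0,0,0,-7.8,1],
    [0,0,0,0,0,-7.8,1],
    [0,0,0,0,0,-7.8,1],
    [0,0,0,0,0,-7.9,1],
    [0,0,0,0,0,0,1]
  ],
  "newtons": 70
}}

```text
t: 1.1
tcp_pos: [0.1406, -0.6086, 0.2448]
tool_rot: [0.747, 0.664, 0.0, -0.0]
force: [0.8, -0.4, -0.5]
finger_gap: 1.0
gripper_force: 0.0
```

{"op": "drive_tool", "data": {
  "plan": [
    [0.029,0.028,0,0,0,0,1],
    [0.029,0.028,0,0,0,0,1],
    [0.029,0.028,0,0,0,0,1],
    [0.029,0.028,0,0,0,0,1],
    [0.029,0.028,0,0,0,0,1],
    [0.029,0.028,0,0,0,0,1],
    [0.029,0.028,0,0,0,0,1],
    [0.029,0.028,0,0,0,0,1],
    [0.029,0.028,0,0,0,0,1],
    [0.029,0.028,0,0,0,0,1]
  ]
}}

```text
t: 2.1
tcp_pos: [0.4536, -0.3523, 0.2452]
tool_rot: [0.748, 0.663, -0.0, -0.0]
force: [0.2, -0.3, 0.2]
finger_gap: 1.003
gripper_force: 0.0
```

{"op": "drive_tool", "data": {
  "plan": [
    [0.044,-0.005,0,0,0,0,1],
    [0.044,-0.005,0,0,0,0,1],
    [0.044,-0.005,0,0,0,0,1],
    [0.044,-0.005,0,0,0,0,1],
    [0.044,-0.005,0,0,0,0,1],
    [0.044,-0.005,0,0,0,0,1],
    [0.044,-0.005,0,0,0,0,1],
    [0.044,-0.005,0,0,0,0,1],
    [0.044,-0.005,0,0,0,0,1],
    [0,0,0,0,0,0,1]
  ]
}}

```text
t: 3.1
tcp_pos: [0.4527, 0.0495, 0.2452]
tool_rot: [0.746, 0.666, 0.0, -0.001]
force: [-0.3, 0.2, 1.1]
finger_gap: 1.001
gripper_force: 0.0
```

```bash
cat >> h.py <<'E'
from scipy.spatial.transform import Rotation as Ro
def st(target=None):
    s=manip.sense(); R=Ro.from_quat(s['tool_rot']).as_matrix(); np.set_printoptions(precision=4,suppress=True)
    print('t',round(s['t'],2),'tcp',s['tcp_pos'],'x-yaw',np.degrees(np.arctan2(R[1,0],R[0,0])),'zaxis',R[:,2],'F',s['force'],'T',s['ft_torque'],'gap',s['finger_gap'],'gf',s['gripper_force'])
    if target is not None: print('tool shift',R.T@(np.array(target)-s['tcp_pos']))
    return s,R
E
python3 -c "
from h import *
st([.447,.095,.150])"
```

```text
t 3.1 tcp [0.4527 0.0495 0.2452] x-yaw 83.5003331858603 zaxis [-0.0013  0.0017 -1.    ] F [-0.3016  0.24    1.0523] T [-0.026   0.0232  0.0104] gap 1.0006424948281163 gf 0.0
tool shift [ 0.0444 -0.0107  0.0953]
```

{"op": "drive_tool", "data": {
  "plan": [
    [0.022,-0.0055,0,0,0,0,1],
    [0.0225,-0.0055,0,0,0,0,1],
    [0,0,0.03,0,0,0,1],
    [0,0,0.03,0,0,0,1],
    [0,0,0.03,0,0,0,1],
    [0,0,0,0,0,0,1],
    [0,0,0,0,0,0,1]
  ]
}}

```text
t: 3.8
tcp_pos: [0.4484, 0.0898, 0.1553]
tool_rot: [0.748, 0.664, -0.0, -0.0]
force: [0.1, 0.1, -0.0]
finger_gap: 0.999
gripper_force: 0.0
```

Run:
```python
from h import *
st([.447,.095,.083])
s=snap('side'); cv2.imwrite('pics/side1.png',cv2.resize(s['image'][150:390,190:430,::-1],None,fx=2.5,fy=2.5,interpolation=cv2.INTER_CUBIC))
```

```text
t 3.8 tcp [0.4484 0.0898 0.1553] x-yaw 83.17984958577757 zaxis [-0.0012 -0.0001 -1.    ] F [ 0.1036  0.1416 -0.0359] T [ 0.0581 -0.0414 -0.0105] gap 0.9992181933103048 gf 0.0
tool shift [ 0.005  -0.002   0.0723]
```

View pics/side1.png

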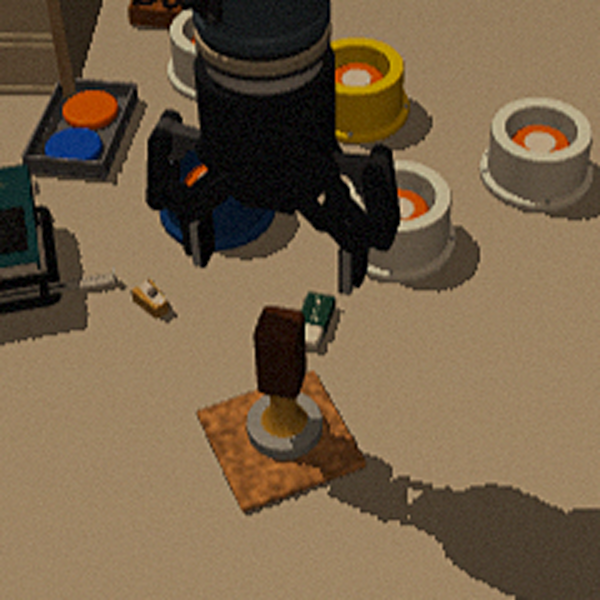

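The open gripper stands above the handle at (280,350) in the crop, one finger on each side, and the bystanders are clear. I'll descend and close.

{"op": "drive_tool", "data": {
  "plan": [
    [0.005,-0.002,0,0,0,0,1],
    [0,0,0.018,0,0,0,1],
    [0,0,0.018,0,0,0,1],
    [0,0,0.018,0,0,0,1],
    [0,0,0.018,0,0,0,1],
    [0,0,0,0,0,0,1],
    [0,0,0,0,0,0,1]
  ]
}}

```text
t: 4.55
tcp_pos: [0.4475, 0.0957, 0.0842]
tool_rot: [0.747, 0.665, 0.001, 0.0]
force: [0.1, 0.3, 0.7]
finger_gap: 0.999
gripper_force: 0.0
```

```bash
python3 -c "
from h import *
st([.447,.095,.083])"
```

```text
t 4.55 tcp [0.4475 0.0957 0.0842] x-yaw 83.29269963683066 zaxis [ 0.0014 -0.     -1.    ] F [0.0692 0.327  0.7113] T [ 0.0267 -0.0071  0.0441] gap 0.9986180730746669 gf 0.0
tool shift [-0.0008 -0.0004  0.0012]
```

{"op": "drive_tool", "data": {
  "plan": [
    [0,0,0,0,0,0,0.3],
    [0,0,0,0,0,0,-0.1],
    [0,0,0,0,0,0,-0.2],
    [0,0,0,0,0,0,-0.3],
    [0,0,0,0,0,0,-0.4],
    [0,0,0,0,0,0,-1],
    [0,0,0,0,0,0,-1],
    [0,0,0,0,0,0,-1],
    [0,0,0,0,0,0,-1],
    [0,0,0,0,0,0,-1]
  ],
  "newtons": 70
}}

```text
t: 5.55
tcp_pos: [0.4471, 0.0956, 0.0839]
tool_rot: [0.747, 0.665, 0.0, 0.0]
force: [-0.3, 0.5, 5.5]
finger_gap: 0.321
gripper_force: 67.9
```

```bash
python3 -c "
from h import *
st()"
```

```text
t 5.55 tcp [0.4471 0.0956 0.0839] x-yaw 83.3027317076711 zaxis [ 0.0008 -0.     -1.    ] F [-0.2546  0.4628  5.5159] T [0.0674 0.131  0.0054] gap 0.3214511754954507 gf 67.85733103752136
```

{"op": "drive_tool", "data": {
  "plan": [
    [0,0,-0.003,0,0,0,-1],
    [0,0,-0.006,0,0,0,-1],
    [0,0,-0.013,0,0,0,-1],
    [0,0,-0.013,0,0,0,-1],
    [0,0,-0.013,0,0,0,-1],
    [0,0,-0.013,0,0,0,-1],
    [0,0,-0.013,0,0,0,-1],
    [0,0,-0.013,0,0,0,-1],
    [0,0,-0.013,0,0,0,-1],
    [0,0,0,0,0,0,-1]
  ]
}}

```text
t: 6.55
tcp_pos: [0.4476, 0.0956, 0.1847]
tool_rot: [0.747, 0.665, 0.001, 0.001]
force: [-0.2, 0.2, -3.9]
finger_gap: 0.32
gripper_force: 68.3
```

```bash
python3 -c "
from h import *
s,R=st([.5395,-.119,.184])
print(manip.sense()['force'])
for n in('side','top'):
    s=snap(n); cv2.imwrite(f'pics/{n}2.png',cv2.resize(s['image'][180:360,220:400,::-1],None,fx=3,fy=3,interpolation=cv2.INTER_CUBIC))
"
```

```text
t 6.55 tcp [0.4476 0.0956 0.1847] x-yaw 83.29694982749004 zaxis [ 0.0032 -0.0001 -1.    ] F [-0.1898  0.2267 -3.8632] T [ 0.0297 -0.056  -0.0123] gap 0.32032182193380654 gf 68.28901648521423
tool shift [-0.2024  0.1163  0.001 ]
[-0.1898  0.2267 -3.8632]
```

View pics/side2.png

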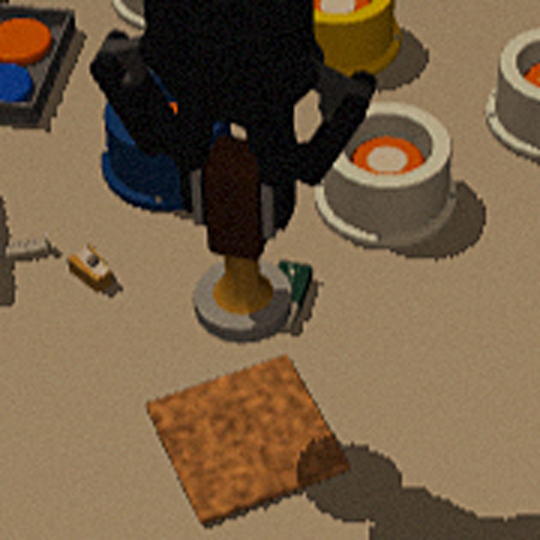

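The tamper is held upright, its foot at crop (243,300), clear of the coaster. I'll carry it over the press.

{"op": "drive_tool", "data": {
  "plan": [
    [-0.012,0.007,0,0,0,0,-1],
    [-0.024,0.0138,0,0,0,0,-1],
    [-0.026,0.0149,0,0,0,0,-1],
    [-0.026,0.0149,0,0,0,0,-1],
    [-0.026,0.0149,0,0,0,0,-1],
    [-0.026,0.0149,0,0,0,0,-1],
    [-0.026,0.0149,0,0,0,0,-1],
    [-0.024,0.0138,0,0,0,0,-1],
    [-0.0124,0.0072,0,0,0,0,-1],
    [0,0,0,0,0,0,-1]
  ]
}}

```text
t: 7.65
tcp_pos: [0.5395, -0.1213, 0.1825]
tool_rot: [0.748, 0.664, -0.0, 0.0]
force: [0.2, 0.3, -3.3]
finger_gap: 0.319
gripper_force: 68.4
```

{"op": "drive_tool", "data": {
  "plan": [
    [0,0,0.012,0,0,0,-1],
    [0,0,0.012,0,0,0,-1],
    [0,0,0.008,0,0,0,-1],
    [0,0,0,0,0,0,-1],
    [0,0,0,0,0,0,-1]
  ]
}}

```text
t: 8.15
tcp_pos: [0.5385, -0.1183, 0.1508]
tool_rot: [0.747, 0.665, -0.0, -0.001]
force: [0.2, 0.1, -3.1]
finger_gap: 0.319
gripper_force: 68.3
```

Run:
```python
from h import *
st([.5395,-.119,.152])
s=snap('side'); snap('top'); cv2.imwrite('pics/side3.png',cv2.resize(s['image'][150:270,210:340,::-1],None,fx=4.5,fy=4.5,interpolation=cv2.INTER_CUBIC))
C=cloud(s); hsv=cv2.cvtColor(s['image'],cv2.COLOR_RGB2HSV)
m=np.zeros((480,640),bool); m[150:270,230:330]=1
blk=C[m&(C[...,2]>.06)&(C[...,2]<.11)&(np.hypot(C[...,0]-.5395,C[...,1]+.119)<.05)]
for lo in np.arange(.06,.11,.004):
    q=blk[(blk[:,2]>=lo)&(blk[:,2]<lo+.004)]
    if len(q): print(round(lo,3),len(q),q[:,0].min(),q[:,0].max(),q[:,1].min(),q[:,1].max())
```

```text
t 8.15 tcp [ 0.5385 -0.1183  0.1508] x-yaw 83.34444398476549 zaxis [-0.001   0.0005 -1.    ] F [ 0.2217  0.1291 -3.1285] T [ 0.038  -0.03    0.0085] gap 0.31901880096392815 gf 68.30265283584595
tool shift [-0.0006  0.0011 -0.0012]
0.072 15 0.5153174517726862 0.5547480868877568 -0.115329142934815 -0.09345914480100725
0.076 45 0.5130028641353005 0.5637000602080067 -0.11564987769820745 -0.09234859783938498
0.08 49 0.5134363694108558 0.5647947636461447 -0.1370925106708324 -0.09140750290213229
0.084 219 0.5137400049063456 0.5633619685325052 -0.14487921235945744 -0.09281564794674257
0.088 59 0.5170578042903228 0.5540940031829178 -0.12878720204551908 -0.09437605356982681
0.092 23 0.5287116057581311 0.5475137067786988 -0.1199770767253655 -0.10408369831288844
0.096 18 0.5301479717332952 0.5472217589913277 -0.12208193483793017 -0.11030961856736021
0.1 18 0.5302128490838316 0.5468969435941166 -0.12482403090824423 -0.11071192511131478
0.104 15 0.5305084509261035 0.5458547283466044 -0.11653714996709619 -0.10952460791312657
0.108 7 0.5312106805926965 0.5454361204376728 -0.11908646768887154 -0.10959581726009715
```

View pics/side3.png

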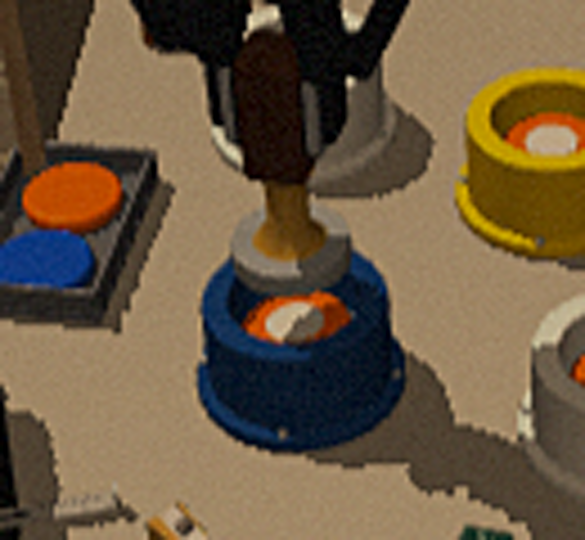

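The foot hangs over the bore, at crop (291,255), about 23 mm above the rim; foot and bore centres agree within about 1 mm. I'll correct slightly and enter the bore.

{"op": "drive_tool", "data": {
  "plan": [
    [-0.0005,0.0006,0.004,0,0,0,-1],
    [0,0,0.005,0,0,0,-1],
    [0,0,0.005,0,0,0,-1],
    [0,0,0.004,0,0,0,-1],
    [0,0,0.004,0,0,0,-1],
    [0,0,0.004,0,0,0,-1],
    [0,0,0.004,0,0,0,-1],
    [0,0,0,0,0,0,-1]
  ]
}}

```text
t: 9.05
tcp_pos: [0.5389, -0.1194, 0.1206]
tool_rot: [0.747, 0.665, -0.0, -0.001]
force: [0.7, 0.2, -3.5]
finger_gap: 0.324
gripper_force: 68.3
```

Run:
```python
from h import *
st([.5395,-.119,.120])
s=snap('side'); C=cloud(s); hsv=cv2.cvtColor(s['image'],cv2.COLOR_RGB2HSV)
# bore play: foot top edge vs rim
m=np.zeros((480,640),bool); m[180:270,230:330]=1
r=np.hypot(C[...,0]-.5395,C[...,1]+.119)
blue=(hsv[...,0]>100)&(hsv[...,0]<130)&(hsv[...,1]>120)
f=m&~blue&(abs(C[...,2]-.054)<.004)&(r<.04)
q=C[f]; print('foot',len(q),q[:,:2].min(0),q[:,:2].max(0),np.median(q[:,2]))
b=C[m&blue&(abs(C[...,2]-.050)<.004)]; print('rim',b[:,:2].min(0),b[:,:2].max(0))
```

```text
t 9.05 tcp [ 0.5389 -0.1194  0.1206] x-yaw 83.29164317642136 zaxis [-0.0012  0.0006 -1.    ] F [ 0.7085  0.1831 -3.5364] T [ 0.0106 -0.0323  0.0023] gap 0.3242319021391271 gf 68.30357909202576
tool shift [0.0005 0.0005 0.0006]
foot 285 [ 0.5133 -0.1585] [ 0.5771 -0.0908] 0.05509708606582686
rim [ 0.4994 -0.1592] [ 0.5798 -0.0789]
```

{"op": "drive_tool", "data": {
  "plan": [
    [0,0,0.0015,0,0,0,-1],
    [0,0,0.0015,0,0,0,-1],
    [0,0,0.0015,0,0,0,-1],
    [0,0,0.0015,0,0,0,-1],
    [0,0,0.0015,0,0,0,-1],
    [0,0,0.001,0,0,0,-1],
    [0,0,0.001,0,0,0,-1],
    [0,0,0.001,0,0,0,-1],
    [0,0,0.001,0,0,0,-1],
    [0,0,0.001,0,0,0,-1]
  ]
}}

```text
t: 10.1
tcp_pos: [0.539, -0.1195, 0.1088]
tool_rot: [0.747, 0.665, -0.0, -0.0]
force: [-1.9, 1.2, 1.1]
finger_gap: 0.322
gripper_force: 68.8
```

```bash
python3 -c "
from h import *
st()"
```

```text
t 10.1 tcp [ 0.539  -0.1195  0.1088] x-yaw 83.30004502847054 zaxis [-0.0007  0.0002 -1.    ] F [-1.8819  1.1777  1.1227] T [ 0.0675  0.5014 -0.01  ] gap 0.3219309154155939 gf 68.81057381629944
```

{"op": "drive_tool", "data": {
  "plan": [
    [0,0,0.0005,0,0,0,-1],
    [0,0,0.0005,0,0,0,-1],
    [0,0,0.0005,0,0,0,-1],
    [0,0,0.0005,0,0,0,-1]
  ]
}}

```text
t: 10.5
tcp_pos: [0.5391, -0.1195, 0.1068]
tool_rot: [0.747, 0.665, -0.0, -0.0]
force: [-3.2, -0.6, 0.2]
finger_gap: 0.322
gripper_force: 68.9
```

```bash
python3 -c "
from h import *
st()"
```

```text
t 10.5 tcp [ 0.5391 -0.1195  0.1068] x-yaw 83.29833965176023 zaxis [-0.0005  0.0002 -1.    ] F [-3.2437 -0.5525  0.185 ] T [ 0.0645  0.6076 -0.0052] gap 0.3216879183641003 gf 68.8599443435669
```

{"op": "drive_tool", "data": {
  "plan": [
    [0,-0.0004,0,0,0,0,-1],
    [0,-0.0004,0,0,0,0,-1],
    [0,0,0,0,0,0,-1]
  ]
}}

```text
t: 10.8
tcp_pos: [0.5389, -0.1195, 0.1069]
tool_rot: [0.747, 0.664, 0.0, 0.0]
force: [-1.0, 0.8, 0.1]
finger_gap: 0.318
gripper_force: 68.9
```

```bash
python3 -c "
from h import *
st()"
```

```text
t 10.8 tcp [ 0.5389 -0.1195  0.1069] x-yaw 83.28634224209702 zaxis [ 0.0009 -0.0001 -1.    ] F [-0.9738  0.8183  0.1201] T [ 0.1768  0.3705 -0.0547] gap 0.31754137799875587 gf 68.86574149131775
```

{"op": "drive_tool", "data": {
  "plan": [
    [0.0003,-0.0004,0.0005,0,0,0,-1],
    [0,0,0.0005,0,0,0,-1],
    [0,0,0.0005,0,0,0,-1],
    [0,0,0.0005,0,0,0,-1]
  ]
}}

```text
t: 11.2
tcp_pos: [0.5387, -0.1194, 0.105]
tool_rot: [0.747, 0.665, 0.0, 0.001]
force: [0.4, -0.1, 3.6]
finger_gap: 0.32
gripper_force: 69.0
```

```bash
python3 -c "
from h import *
st()"
```

```text
t 11.2 tcp [ 0.5387 -0.1194  0.105 ] x-yaw 83.29293562061223 zaxis [ 0.0013 -0.0006 -1.    ] F [ 0.3743 -0.1177  3.6229] T [ 0.0579  0.156  -0.0266] gap 0.320278009648106 gf 69.03631567955017
```

{"op": "drive_tool", "data": {
  "plan": [
    [0,0,0.0003,0,0,0,-1],
    [0,0,0.0003,0,0,0,-1],
    [0,0,0,0,0,0,-1]
  ]
}}

```text
t: 11.5
tcp_pos: [0.5387, -0.1194, 0.1048]
tool_rot: [0.747, 0.665, 0.0, 0.001]
force: [-1.2, 0.6, 4.8]
finger_gap: 0.321
gripper_force: 69.2
```

```bash
python3 -c "
from h import *
st()"
```

```text
t 11.5 tcp [ 0.5387 -0.1194  0.1048] x-yaw 83.29573842631375 zaxis [ 0.0014 -0.0006 -1.    ] F [-1.2224  0.5738  4.7554] T [ 0.0497  0.2554 -0.0387] gap 0.32075516701853196 gf 69.24835681915283
```

{"op": "drive_tool", "data": {
  "plan": [
    [0,0,0.0004,0,0,0,-1],
    [0,0,0.0004,0,0,0,-1],
    [0,0,0.0004,0,0,0,-1],
    [0,0,0.0004,0,0,0,-1]
  ]
}}

```text
t: 11.9
tcp_pos: [0.5387, -0.1194, 0.1033]
tool_rot: [0.747, 0.665, 0.0, 0.001]
force: [-0.7, 1.8, 5.5]
finger_gap: 0.321
gripper_force: 69.2
```

```bash
python3 -c "
from h import *
st()"
```

```text
t 11.9 tcp [ 0.5387 -0.1194  0.1033] x-yaw 83.298792294271 zaxis [ 0.0014 -0.0007 -1.    ] F [-0.6546  1.8184  5.5244] T [ 0.0484  0.2502 -0.027 ] gap 0.3211824764145336 gf 69.23241376876831
```

{"op": "drive_tool", "data": {
  "plan": [
    [0,0,0.0004,0,0,0,-1],
    [0,0,0.0004,0,0,0,-1],
    [0,0,0.0004,0,0,0,-1],
    [0,0,0.0003,0,0,0,-1]
  ]
}}

```text
t: 12.3
tcp_pos: [0.5387, -0.1194, 0.1018]
tool_rot: [0.747, 0.665, 0.0, 0.001]
force: [-1.2, -0.5, 4.8]
finger_gap: 0.323
gripper_force: 69.2
```

```bash
python3 -c "
from h import *
st()"
```

```text
t 12.3 tcp [ 0.5387 -0.1194  0.1018] x-yaw 83.29622256565473 zaxis [ 0.0014 -0.0007 -1.    ] F [-1.196  -0.4786  4.8242] T [ 0.0198  0.2342 -0.0365] gap 0.322609739913118 gf 69.23415899276733
```

{"op": "drive_tool", "data": {
  "plan": [
    [0,0,0.0003,0,0,0,-1],
    [0,0,0.0003,0,0,0,-1],
    [0,0,0.0002,0,0,0,-1]
  ]
}}

```text
t: 12.6
tcp_pos: [0.5387, -0.1194, 0.1009]
tool_rot: [0.747, 0.665, 0.0, 0.001]
force: [-1.3, 1.1, 5.8]
finger_gap: 0.315
gripper_force: 69.2
```

```bash
python3 -c "
from h import *
st()"
```

```text
t 12.6 tcp [ 0.5387 -0.1194  0.1009] x-yaw 83.29425253975297 zaxis [ 0.0014 -0.0006 -1.    ] F [-1.2517  1.064   5.8476] T [ 0.0493  0.2271 -0.011 ] gap 0.31512371514600196 gf 69.23342227935791
```

{"op": "drive_tool", "data": {
  "plan": [
    [0,0,0.0002,0,0,0,-1],
    [0,0,0.0002,0,0,0,-1],
    [0,0,0,0,0,0,-1]
  ]
}}

```text
t: 12.9
tcp_pos: [0.5387, -0.1194, 0.1007]
tool_rot: [0.747, 0.665, 0.0, 0.001]
force: [-1.1, 1.1, 7.4]
finger_gap: 0.321
gripper_force: 69.3
```

```bash
python3 -c "
from h import *
st()"
```

```text
t 12.9 tcp [ 0.5387 -0.1194  0.1007] x-yaw 83.29527708868378 zaxis [ 0.0013 -0.0006 -1.    ] F [-1.0532  1.0729  7.4472] T [ 0.0289  0.2754 -0.012 ] gap 0.3207128325814687 gf 69.28223490715027
```

{"op": "drive_tool", "data": {
  "plan": [
    [0,0,0.0002,0,0,0,-1],
    [0,0,0.0001,0,0,0,-1],
    [0,0,0,0,0,0,-1]
  ]
}}

```text
t: 13.2
tcp_pos: [0.5387, -0.1194, 0.1006]
tool_rot: [0.747, 0.665, 0.0, 0.001]
force: [-1.0, 0.6, 7.5]
finger_gap: 0.313
gripper_force: 69.4
```

```bash
python3 -c "
from h import *
st()"
```

```text
t 13.2 tcp [ 0.5387 -0.1194  0.1006] x-yaw 83.29896960422296 zaxis [ 0.0014 -0.0007 -1.    ] F [-0.9751  0.5928  7.5449] T [0.057  0.3289 0.0192] gap 0.3132049633776547 gf 69.41712856292725
```

{"op": "drive_tool", "data": {
  "plan": [
    [0,0,0.0002,0,0,0,-1],
    [0,0,0.0002,0,0,0,-1],
    [0,0,0,0,0,0,-1]
  ]
}}

```text
t: 13.5
tcp_pos: [0.5387, -0.1194, 0.1004]
tool_rot: [0.747, 0.665, 0.0, 0.001]
force: [-1.4, -0.4, 10.0]
finger_gap: 0.319
gripper_force: 69.8
```

```bash
python3 -c "
from h import *
st()"
```

```text
t 13.5 tcp [ 0.5387 -0.1194  0.1004] x-yaw 83.30129721703038 zaxis [ 0.0016 -0.0008 -1.    ] F [-1.3973 -0.3555  9.9778] T [ 0.0742  0.4036 -0.0021] gap 0.31857112131452936 gf 69.80551958084106
```

{"op": "drive_tool", "data": {
  "plan": [
    [0,0,0.0002,0,0,0,-1],
    [0,0,0,0,0,0,-1],
    [0,0,0,0,0,0,-1]
  ]
}}

```text
t: 13.8
tcp_pos: [0.5387, -0.1194, 0.1004]
tool_rot: [0.747, 0.665, 0.0, 0.001]
force: [-2.4, -0.0, 10.4]
finger_gap: 0.32
gripper_force: 70.0
```

```bash
python3 -c "
from h import *
st()"
```

```text
t 13.8 tcp [ 0.5387 -0.1194  0.1004] x-yaw 83.30021778967429 zaxis [ 0.0016 -0.0008 -1.    ] F [-2.3966 -0.0123 10.3654] T [0.0934 0.4342 0.0474] gap 0.31975409963955415 gf 69.97136950492859
```

{"op": "drive_tool", "data": {
  "plan": [
    [0,0,0.0002,0,0,0,-1],
    [0,0,0,0,0,0,-1],
    [0,0,0,0,0,0,-1],
    [0,0,0,0,0,0,-1],
    [0,0,0,0,0,0,-1],
    [0,0,0,0,0,0,-1]
  ]
}}

```text
t: 14.4
tcp_pos: [0.5387, -0.1194, 0.1003]
tool_rot: [0.747, 0.665, 0.0, 0.001]
force: [-1.4, 0.6, 11.2]
finger_gap: 0.319
gripper_force: 70.1
```

{"op": "drive_tool", "data": {
  "plan": [
    [0,0,0,0,0,0,-1],
    [0,0,0,0,0,0,-1],
    [0,0,0,0,0,0,-1],
    [0,0,0,0,0,0,-1],
    [0,0,0,0,0,0,-1]
  ]
}}

```text
t: 14.9
tcp_pos: [0.5387, -0.1194, 0.1003]
tool_rot: [0.747, 0.665, 0.0, 0.001]
force: [-1.7, 0.8, 11.0]
finger_gap: 0.319
gripper_force: 70.1
```

```bash
python3 -c "
from h import *
st()"
```

```text
t 14.9 tcp [ 0.5387 -0.1194  0.1003] x-yaw 83.29757703786946 zaxis [ 0.0017 -0.0008 -1.    ] F [-1.708   0.8418 11.0439] T [ 0.1059  0.5699 -0.0556] gap 0.31879984597953753 gf 70.12728810310364
```

{"op": "drive_tool", "data": {
  "plan": [
    [0,0,0.0001,0,0,0,-1],
    [0,0,0,0,0,0,-1],
    [0,0,0,0,0,0,-1],
    [0,0,0,0,0,0,-1],
    [0,0,0,0,0,0,-1],
    [0,0,0,0,0,0,-1],
    [0,0,0,0,0,0,-1],
    [0,0,0,0,0,0,-1],
    [0,0,0,0,0,0,-1],
    [0,0,0,0,0,0,-1]
  ]
}}

```text
t: 15.9
tcp_pos: [0.5388, -0.1194, 0.1003]
tool_rot: [0.747, 0.665, 0.0, 0.001]
force: [-2.7, 0.6, 11.9]
finger_gap: 0.319
gripper_force: 70.1
```

{"op": "drive_tool", "data": {
  "plan": [
    [0,0,0,0,0,0,-1],
    [0,0,0,0,0,0,-1],
    [0,0,0,0,0,0,-1],
    [0,0,0,0,0,0,-1],
    [0,0,0,0,0,0,-1],
    [0,0,0,0,0,0,-1],
    [0,0,0,0,0,0,-1],
    [0,0,0,0,0,0,-1],
    [0,0,0,0,0,0,-1],
    [0,0,0,0,0,0,-1]
  ]
}}

```text
t: 16.9
tcp_pos: [0.5387, -0.1194, 0.1003]
tool_rot: [0.747, 0.665, 0.0, 0.001]
force: [-1.8, -1.0, 11.3]
finger_gap: 0.315
gripper_force: 70.1
```

{"op": "drive_tool", "data": {
  "plan": [
    [0,0,0,0,0,0,-1],
    [0,0,0,0,0,0,-1],
    [0,0,0,0,0,0,-1],
    [0,0,0,0,0,0,-1],
    [0,0,0,0,0,0,-1],
    [0,0,0,0,0,0,-1]
  ]
}}

```text
t: 17.5
tcp_pos: [0.5388, -0.1194, 0.1003]
tool_rot: [0.747, 0.665, 0.0, 0.001]
force: [-2.4, 1.2, 12.8]
finger_gap: 0.32
gripper_force: 70.1
```

```bash
python3 -c "
from h import *
st()"
```

```text
t 17.5 tcp [ 0.5388 -0.1194  0.1003] x-yaw 83.29816819376558 zaxis [ 0.0018 -0.0009 -1.    ] F [-2.3957  1.1916 12.7699] T [0.0879 0.6052 0.0129] gap 0.3203530446375851 gf 70.14102458953857
```

About 15 N has been held for more than 2.5 s. I'll raise the tamper straight out.

{"op": "drive_tool", "data": {
  "plan": [
    [0,0,-0.001,0,0,0,-1],
    [0,0,-0.002,0,0,0,-1],
    [0,0,-0.004,0,0,0,-1],
    [0,0,-0.005,0,0,0,-1],
    [0,0,-0.006,0,0,0,-1],
    [0,0,-0.008,0,0,0,-1],
    [0,0,-0.01,0,0,0,-1],
    [0,0,-0.012,0,0,0,-1],
    [0,0,-0.015,0,0,0,-1],
    [0,0,-0.018,0,0,0,-1]
  ]
}}

```text
t: 18.5
tcp_pos: [0.5376, -0.1188, 0.1806]
tool_rot: [0.747, 0.665, -0.0, -0.001]
force: [-0.5, 0.6, -3.1]
finger_gap: 0.322
gripper_force: 68.3
```

{"op": "drive_tool", "data": {
  "plan": [
    [0.012,-0.007,0,0,0,0,-1],
    [0.024,-0.0138,0,0,0,0,-1],
    [0.026,-0.0149,0,0,0,0,-1],
    [0.026,-0.0149,0,0,0,0,-1],
    [0.026,-0.0149,0,0,0,0,-1],
    [0.026,-0.0149,0,0,0,0,-1],
    [0.026,-0.0149,0,0,0,0,-1],
    [0.024,-0.0138,0,0,0,0,-1],
    [0.012,-0.007,0,0,0,0,-1],
    [0,0,0,0,0,0,-1]
  ]
}}

```text
t: 19.5
tcp_pos: [0.4445, 0.0967, 0.1795]
tool_rot: [0.746, 0.666, -0.001, -0.001]
force: [0.2, -0.4, -4.0]
finger_gap: 0.317
gripper_force: 68.5
```

Run:
```python
from h import *
st([.449,.099,.0845])
for n in ('side','top'):
    old=dict(np.load(f'/tmp/{n}.npz'))
    s=snap(n); C=cloud(s); hsv=cv2.cvtColor(s['image'],cv2.COLOR_RGB2HSV)
    r=np.hypot(C[...,0]-.5392,C[...,1]+.119)
    print(n,'cap z',np.median(C[(r<.015)&(C[...,2]<.06)][:,2]))
    # tamper foot
    if n=='side':
        m=np.hypot(C[...,0]-.449,C[...,1]-.095)<.05
        q=C[m&(C[...,2]>.09)&(C[...,2]<.13)]
        for lo in np.arange(.088,.14,.004):
            p=q[(q[:,2]>=lo)&(q[:,2]<lo+.004)]
            if len(p): print(round(lo,3),len(p),p[:,:2].min(0),p[:,:2].max(0))
s=dict(np.load('/tmp/side.npz')); cv2.imwrite('pics/side4.png',cv2.resize(s['image'][180:360,220:400,::-1],None,fx=3.2,fy=3.2,interpolation=cv2.INTER_CUBIC))
```

```text
t 19.5 tcp [0.4445 0.0967 0.1795] x-yaw 83.47624391050623 zaxis [-0.0021  0.0002 -1.    ] F [ 0.1521 -0.392  -4.0137] T [-0.031   0.0038 -0.0216] gap 0.31728070445020445 gf 68.50090742111206
tool shift [0.0028 0.0044 0.095 ]
side cap z 0.03332975901523816
0.1 10 [0.4245 0.109 ] [0.4582 0.1192]
0.104 53 [0.4186 0.0948] [0.4685 0.1217]
0.108 67 [0.4187 0.0769] [0.469  0.1217]
0.112 369 [0.4189 0.07  ] [0.4694 0.1224]
0.116 95 [0.4201 0.0763] [0.4668 0.1199]
0.12 47 [0.4339 0.0874] [0.4548 0.1079]
0.124 20 [0.4354 0.0967] [0.4523 0.106 ]
0.128 9 [0.4356 0.0955] [0.4522 0.1032]
top cap z 0.03126771286313179
```

View pics/side4.png

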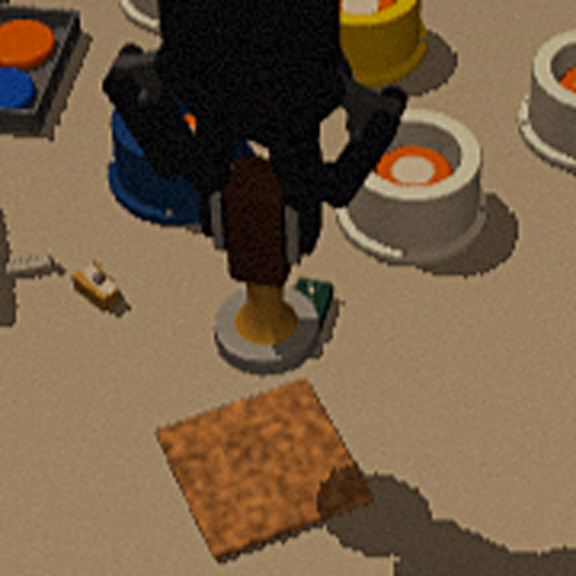

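The tamper is held upright beside and above the coaster; its foot is at crop (270,325) and the coaster centre at (265,468). The depth reading puts the cap at z ≈ 0.031, about 4 mm lower than at the start. I'll place the tamper.

{"op": "drive_tool", "data": {
  "plan": [
    [0.0028,0.0044,0,0,0,0,-1],
    [0,0,0.018,0,0,0,-1],
    [0,0,0.018,0,0,0,-1],
    [0,0,0.018,0,0,0,-1],
    [0,0,0.018,0,0,0,-1],
    [0,0,0.01,0,0,0,-1],
    [0,0,0.006,0,0,0,-1],
    [0,0,0.003,0,0,0,-1],
    [0,0,0,0,0,0,-1]
  ]
}}

```text
t: 20.5
tcp_pos: [0.4516, 0.0971, 0.0887]
tool_rot: [0.747, 0.664, 0.0, 0.0]
force: [0.1, -0.4, -3.2]
finger_gap: 0.322
gripper_force: 68.4
```

```bash
python3 -c "
from h import *
st([.449,.099,.0845])"
```

```text
t 20.5 tcp [0.4516 0.0971 0.0887] x-yaw 83.27354725475338 zaxis [ 0.0004 -0.     -1.    ] F [ 0.0506 -0.3904 -3.2479] T [ 0.0173 -0.009  -0.0031] gap 0.3216702422214301 gf 68.42551231384277
tool shift [ 0.0016 -0.0028  0.0042]
```

{"op": "drive_tool", "data": {
  "plan": [
    [0,0,0.001,0,0,0,-1],
    [0,0,0.001,0,0,0,-1],
    [0,0,0.001,0,0,0,-1],
    [0,0,0.0008,0,0,0,-1],
    [0,0,0,0,0,0,-1]
  ]
}}

```text
t: 21.0
tcp_pos: [0.4511, 0.0974, 0.0849]
tool_rot: [0.747, 0.665, 0.0, 0.0]
force: [-1.0, -0.3, -3.9]
finger_gap: 0.323
gripper_force: 68.4
```

```bash
python3 -c "
from h import *
st([.449,.099,.0845])"
```

```text
t 21.0 tcp [0.4511 0.0974 0.0849] x-yaw 83.29971671711893 zaxis [ 0.0001  0.     -1.    ] F [-0.9509 -0.3081 -3.9092] T [0.0541 0.0027 0.0184] gap 0.3232141933722064 gf 68.42557668685913
tool shift [ 0.0014 -0.0023  0.0004]
```

{"op": "drive_tool", "data": {
  "plan": [
    [0,0,0.0004,0,0,0,-1],
    [0,0,0.0004,0,0,0,-1],
    [0,0,0.0003,0,0,0,-1],
    [0,0,0,0,0,0,-1]
  ]
}}

```text
t: 21.4
tcp_pos: [0.4512, 0.0973, 0.084]
tool_rot: [0.747, 0.665, 0.0, 0.0]
force: [-0.6, -0.3, -0.8]
finger_gap: 0.328
gripper_force: 68.9
```

```bash
python3 -c "
from h import *
st()"
```

```text
t 21.4 tcp [0.4512 0.0973 0.084 ] x-yaw 83.2956110496581 zaxis [ 0.0002  0.     -1.    ] F [-0.6468 -0.3024 -0.8325] T [ 0.0434  0.0644 -0.0047] gap 0.3280677809139636 gf 68.9038074016571
```

It has seated with light contact. I'll open slowly, then rise.

{"op": "drive_tool", "data": {
  "plan": [
    [0,0,0,0,0,0,-0.3],
    [0,0,0,0,0,0,-0.2],
    [0,0,0,0,0,0,-0.1],
    [0,0,0,0,0,0,0.1],
    [0,0,0,0,0,0,0.4],
    [0,0,0,0,0,0,0.8],
    [0,0,0,0,0,0,1],
    [0,0,0,0,0,0,1],
    [0,0,0,0,0,0,1],
    [0,0,0,0,0,0,1]
  ],
  "newtons": 20
}}

```text
t: 22.4
tcp_pos: [0.4511, 0.0973, 0.0838]
tool_rot: [0.747, 0.665, -0.0, -0.0]
force: [0.1, 0.4, -0.3]
finger_gap: 1.002
gripper_force: 0.0
```

```bash
python3 -c "
from h import *
st()"
```

```text
t 22.4 tcp [0.4511 0.0973 0.0838] x-yaw 83.29885766926691 zaxis [-0.0001 -0.     -1.    ] F [ 0.0973  0.3816 -0.3295] T [-0.0249 -0.0206  0.0337] gap 1.0015270780939396 gf 0.0
```

{"op": "drive_tool", "data": {
  "plan": [
    [0,0,-0.015,0,0,0,1],
    [0,0,-0.02,0,0,0,1],
    [0,0,-0.03,0,0,0,1],
    [0,0,-0.03,0,0,0,1],
    [0,0,-0.03,0,0,0,1],
    [0,0,-0.03,0,0,0,1],
    [0.04,0,0,0,0,0,1],
    [0.04,0,0,0,0,0,1],
    [0.04,0,0,0,0,0,1],
    [0.04,0,0,0,0,0,1]
  ]
}}

```text
t: 23.4
tcp_pos: [0.4697, 0.2576, 0.239]
tool_rot: [0.747, 0.664, 0.0, 0.0]
force: [0.7, -0.6, 0.3]
finger_gap: 1.004
gripper_force: 0.0
```

{"op": "drive_tool", "data": {
  "plan": [
    [0.04,0,0,0,0,0,1],
    [0.04,0,0,0,0,0,1],
    [0,0,0,0,0,0,1],
    [0,0,0,0,0,0,1],
    [0,0,0,0,0,0,1]
  ]
}}

```text
t: 23.9
tcp_pos: [0.4786, 0.3346, 0.2384]
tool_rot: [0.747, 0.664, -0.001, -0.0]
force: [-0.4, 0.0, 0.7]
finger_gap: 1.001
gripper_force: 0.0
```

Run:
```python
from h import *
st()
ims=[]
for n,ro in (('top',(235,170,400,290)),('side',(230,170,350,370))):
    s=snap(n); C=cloud(s); hsv=cv2.cvtColor(s['image'],cv2.COLOR_RGB2HSV)
    r=np.hypot(C[...,0]-.5392,C[...,1]+.119); q=C[(r<.018)&(C[...,2]<.06)&(C[...,2]>.02)]
    A=np.c_[q[:,:2]-[.5392,-.119],np.ones(len(q))]; print(n,'press cap plane',np.linalg.lstsq(A,q[:,2],rcond=None)[0],len(q))
    # unpressed white neighbours for comparison
    for (u,v) in ([(440,188),(358,270),(427,245)] if n=='top' else [(349,237),(404,211),(333,184)]):
        if True:
            p=C[v-5:v+6,u-5:u+6,2]; print('  neighbour cap',np.median(p))
    H=C[(np.hypot(C[...,0]-.45,C[...,1]-.098)<.03)&(C[...,2]>.108)&(C[...,2]<.125)]
    print(' handle top',cv2.minAreaRect((H[:,:2]*1000).astype(np.float32)),np.median(H[:,2]),len(H))
    c=s['image'][ro[1]:ro[3],ro[0]:ro[2],::-1]; ims.append(cv2.resize(c,(390,int(c.shape[0]*390/c.shape[1])),interpolation=cv2.INTER_CUBIC)[:600])
o=np.zeros((600,780,3),np.uint8)
for i,c in enumerate(ims): o[:c.shape[0],i*390:i*390+390]=c
cv2.imwrite('pics/final.png',o)
```

```text
t 23.9 tcp [0.4786 0.3346 0.2384] x-yaw 83.26970722695019 zaxis [-0.0014 -0.0012 -1.    ] F [-0.4353  0.0162  0.6629] T [-0.0032 -0.0028  0.0606] gap 1.0005822141514062 gf 0.0
top press cap plane [-0.0747 -0.0244  0.0306] 181
  neighbour cap 0.03479261844257309
  neighbour cap 0.03421861749306254
  neighbour cap 0.03493221438403782
 handle top ((451.15093994140625, 96.7271499633789), (27.77324104309082, 27.843366622924805), 83.24333190917969) 0.1149032052414296 166
side press cap plane [-0.071   0.0451  0.0324] 107
  neighbour cap 0.03823967135394557
  neighbour cap 0.0454474627171807
  neighbour cap 0.044240090471229454
 handle top ((451.10601806640625, 96.37022399902344), (29.848569869995117, 28.494384765625), 84.41458892822266) 0.11582756824868412 281
```

View pics/final.png

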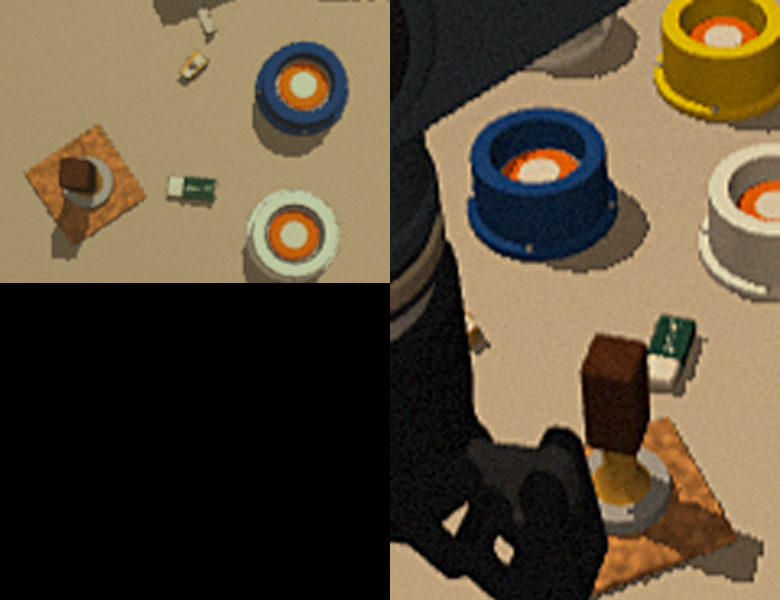

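The pressed cap sits at z ≈ 0.0306, about 4 mm lower than the unpressed caps in the other presses, so it is home. The tamper stands upright and wholly on the coaster (crop (80,180)). The eraser (190,189) and sharpener (194,67) have not moved, and the gripper is clear.

```bash
python3 -c "
from station import manip
print(manip.sign_off())"
```

```text
the job is handed in; nothing more can be done
None
```

I pressed the badge cap fully home, held it at about 15 N for more than 2 s (sampled readings never passed about 16 N), stood the tamper back upright on its coaster, and handed the job in at about 24 s.

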